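Flag the softest of three spring mounts

ROBOT

A 6-joint arm with a two-finger parallel gripper is mounted at the origin on the work surface. World frame = base frame: x ahead of the robot, y to its left, z up, the work surface at z = 0. Lengths are in m, angles in rad, forces in N, time in s.
With the tool pointing down it reaches from about 0.375 to 0.925 m from the base axis. Payload 5.7 kg.
Tool frame: the origin (TCP) lies midway between the tips of the shut fingers; the grasp point (between the pads) lies 19 mm behind it; z points along the fingers, y is the line along which they close (so a half turn about z gives the same grasp; the last joint's range is limited). The gripper opens to 88 mm and grips with 3 to 60 N. Pads are 20 mm wide; open, the fingers measure 115 mm over their backs; the gripper's body (75 mm by 178 mm) begins 61 mm behind the grasp point.
Start: joints at [-1.461, 0.359, 1.51, -0, 1.272, -0.115], TCP at [0.134, -0.585, 0.192] pointing down, gripper open.
Joint ranges: [-2.97, 2.97], [-1.01, 2.36], [0.21, 2.38], [-0.96, 4.11], [0.2, 2.71], [-2.98, 2.98]. Speed limits (rad/s): [2.39, 2.39, 3.14, 3.14, 3.14, 3.14].

INTERFACE

Orientations are given as a unit quaternion [x, y, z, w].
In Python, from bench import move_ptp, servo_line, goto_joints, move_gripper, sleep, inverse_kinematics, capture, PlanningError, close_job, spot_in, silhouettes, current_clock, current_joint_pos, current_qvel, current_joint_torque, current_position, current_orientation, current_force, current_torque, current_finger_gap, current_grip_force gives the robot as it stands. Calls block until the motion is done:
- move_ptp(position, orientation): joint-space move of the TCP to a pose.
- servo_line(position, orientation=None, rate=0.15, contact_N=None): straight line of the TCP; orientation=None keeps the orientation; rate is the mean speed in m/s. With contact_N (N) it stops when the force on the tool has changed by that much, and returns True; else False.
- goto_joints(angles): joint-space move.
- move_gripper(opening): finger opening in m; the grip force is fixed at half the most; returns when the fingers have stopped.
- sleep(seconds).
- inverse_kinematics(position, orientation): joint angles nearest the present ones, or None.
- capture(name): name is "side" or "top"; returns a dict with "image" (420x560x3 uint8, blue, green, red), "range_z" (420x560 float32, m along the optical axis (not along the pixel's ray), 0 where there is no reading), "intrinsics" (3x3 intrinsics, pixels), "k1" (the pictures are not rectified: a ray, as slopes to the right and down, at radius r is drawn at 1 + k1 r^2 times it, then the intrinsics apply), "R" (3x3) and "t" (3): a world point X has camera coordinates R X + t. Camera axes: x right, y down, z forward; pixel columns grow to the right and rows downward; lengths in m; the calibration is good to about 2 mm. A picture is of the moment at which its call begins.
A pose or a line that the arm cannot do raises PlanningError and nothing moves.
- close_job(): hands the job in; it is judged then, once.
Trained networks look in the newest picture that a camera, given by its name, has taken for a name from the list of things; names that differ only in an ending like _2 or _b are one class to them, and where a whole thing is asked for, a point or a joint stands for the part that bears it (a point fixed in the world has none). Each returns a list of dicts, best first, with "conf" (0 to 1); they miss things now and then, are a little off and sometimes report something else, mostly with a low value. They report only what shows in the picture. A call takes as long as a camera call. They do not tell look-alikes from the thing itself.
- spot_in(camera, query): "xy" ([column, row] in pixels, amid what is visible of it).
- silhouettes(camera, query): "region" (420x560 bool, what is visible of it) and "xy" ([column, row] in pixels, amid what is visible of it).
Readings, each from a call of its own:
- current_clock(): time.
- current_joint_pos(): joint angles.
- current_qvel(): joint speeds.
- current_joint_torque(): joint torques, N m.
- current_position(): TCP position.
- current_orientation(): TCP orientation.
- current_force(): force on the tool from outside, world axes, zero at the start.
- current_torque(): the same for the moment, N m.
- current_finger_gap(): finger opening in m.
- current_grip_force(): force on a finger pad.
Only numpy, scipy, OpenCV 4.12 (cv2) and the standard library are available. Lean on these libraries where they do the work, as an engineer would, in place of code of your own. Each camera call takes 0.05 s, during which the arm holds its last target. There are 200 camera calls.

TASK

Three spring mounts that look alike stand in a row on the counter mat. Press the black pad of each in turn with the fingertips and let it up again to feel which spring is the softest, then push the red tag of that mount down flat on its plate. Leave the other two tags standing, do not lift or shift the mounts, and leave everything else on the counter where it is.

Things in the scene. Friction and masses are not known exactly. Their poses are not given: they have to be found in the camera images.
- mat: flat green-grey rubber counter mat, 240 x 500 x 4 mm, fixed; origin under its centre, x across it (away from the robot at yaw 0), y along the row of mounts
- mount_a: one of three identical-looking loose spring mounts (0.75 kg): steel plate 160 x 76 x 6 mm; on it a grey housing (diameter 66, top 40 mm above the underside) with a black pad on a yellow ribbed boot; beside it a hinged red tag. Origin: centre of the plate's underside; x along the plate from tag end to housing end, y across; pad axis at x = +35 mm, tag hinge line at x = -14 mm, 9.5 mm up
- pad_a_top (a point): centre of the flat top of mount_a's round black rubber pad, 55 mm in diameter, 60 mm above the underside of the plate when up; moves with the pad
- pad_a (a joint): how far mount_a's pad is pressed in, m: 0 up, 0.014 at its stop; springs back when let go. The force grows evenly with depth from nothing to somewhere between 4 and 19 N at the stop. The three stiffnesses differ, each about twice the next; which is softest can only be felt
- tag_a_face (a point): point on the upper face (towards the pad) of mount_a's red tag, mid-width, 44 mm from its hinge line. The tag is a plate 44 mm wide, 56 mm long from the hinge, 3 mm thick, with a white card; it leans away from the pad, over the plate's -x end. Moves with the tag
- tag_a (a joint): angle of mount_a's tag, rad: 0 standing (50 degrees above level, free edge 53 mm above the plate's underside), 0.873 pushed flat (top face 11 mm above the underside). Stiff hinge, 1 to 2 N on the tag, stays where it is left; pressing straight down on its upper half folds it down
- mount_b: one of three identical-looking loose spring mounts (0.75 kg): steel plate 160 x 76 x 6 mm; on it a grey housing (diameter 66, top 40 mm above the underside) with a black pad on a yellow ribbed boot; beside it a hinged red tag. Origin: centre of the plate's underside; x along the plate from tag end to housing end, y across; pad axis at x = +35 mm, tag hinge line at x = -14 mm, 9.5 mm up
- pad_b_top (a point): centre of the flat top of mount_b's round black rubber pad, 55 mm in diameter, 60 mm above the underside of the plate when up; moves with the pad
- pad_b (a joint): how far mount_b's pad is pressed in, m: 0 up, 0.014 at its stop; springs back when let go. The force grows evenly with depth from nothing to somewhere between 4 and 19 N at the stop. The three stiffnesses differ, each about twice the next; which is softest can only be felt
- tag_b_face (a point): point on the upper face (towards the pad) of mount_b's red tag, mid-width, 44 mm from its hinge line. The tag is a plate 44 mm wide, 56 mm long from the hinge, 3 mm thick, with a white card; it leans away from the pad, over the plate's -x end. Moves with the tag
- tag_b (a joint): angle of mount_b's tag, rad: 0 standing (50 degrees above level, free edge 53 mm above the plate's underside), 0.873 pushed flat (top face 11 mm above the underside). Stiff hinge, 1 to 2 N on the tag, stays where it is left; pressing straight down on its upper half folds it down
- mount_c: one of three identical-looking loose spring mounts (0.75 kg): steel plate 160 x 76 x 6 mm; on it a grey housing (diameter 66, top 40 mm above the underside) with a black pad on a yellow ribbed boot; beside it a hinged red tag. Origin: centre of the plate's underside; x along the plate from tag end to housing end, y across; pad axis at x = +35 mm, tag hinge line at x = -14 mm, 9.5 mm up
- pad_c_top (a point): centre of the flat top of mount_c's round black rubber pad, 55 mm in diameter, 60 mm above the underside of the plate when up; moves with the pad
- pad_c (a joint): how far mount_c's pad is pressed in, m: 0 up, 0.014 at its stop; springs back when let go. The force grows evenly with depth from nothing to somewhere between 4 and 19 N at the stop. The three stiffnesses differ, each about twice the next; which is softest can only be felt
- tag_c_face (a point): point on the upper face (towards the pad) of mount_c's red tag, mid-width, 44 mm from its hinge line. The tag is a plate 44 mm wide, 56 mm long from the hinge, 3 mm thick, with a white card; it leans away from the pad, over the plate's -x end. Moves with the tag
- tag_c (a joint): angle of mount_c's tag, rad: 0 standing (50 degrees above level, free edge 53 mm above the plate's underside), 0.873 pushed flat (top face 11 mm above the underside). Stiff hinge, 1 to 2 N on the tag, stays where it is left; pressing straight down on its upper half folds it down
- hex_bolt: steel hex bolt standing on its head on the mat between two mounts, head 24 mm across, 55 mm tall; origin at the centre of its underside; leave alone
- hex_nut: brass hex nut lying flat on the mat between two mounts, 26 mm across flats, 13 mm high; origin at the centre of its underside; leave alone
- grease_tin: round red tin with lid, diameter 76 mm, 85 mm tall, behind the mat; origin at the centre of its underside; leave alone
- reducer: galvanised pipe reducer, stepped round steel piece, diameter 80 mm, 72 mm tall, behind the mat; origin at the centre of its underside; leave alone
- filter: clear filter cartridge with blue rings, diameter 57 mm, 89 mm tall, behind the mat; origin at the centre of its underside; leave alone
- brush: wooden hand brush lying bristles down, 140 x 50 x 40 mm, on the robot's right; origin at the centre of its underside; leave alone
- wrench: open-ended steel wrench lying flat, 190 mm long, on the robot's left; origin at the centre of its underside; leave alone
- carton: small cardboard carton with a green band, 85 x 60 x 50 mm, behind the mat; origin at the centre of its underside; leave alone
Mind the look-alikes: they are no part of the job. What is shaped like the mount_a but green or pink is not meant. Leave any blue look-alike of the mount_c alone.

How it is judged:
By the outcome, as a careful person would: the job done as asked, in the order asked, and still so for the second after the job is handed in, with the robot touching nothing.
It also fails if it takes over 53 s, if anything falls off the work surface, if the arm or the gripper's body presses on something with over 40 N, if the wrist force passes 120 N, or if a joint passes its speed limit or range.

## Working session

There is one attempt and no reset: what is moved stays moved. The work goes in short steps, each a Python script; the robot and the scene stay as the last script left them, time stands still between calls to the robot, and variables do not carry over. Pictures are saved under pics/ and viewed, at most 10 in all, crops included, and the job is handed in when it is done.

```bash
mkdir -p pics; ls; cat > h.py <<'E'
import numpy as np, cv2
from bench import *
def world(c,px,z=None):
    """pixel -> world, by depth or by plane z"""
    K=c["intrinsics"];d=np.array([(px[0]-K[0,2])/K[0,0],(px[1]-K[1,2])/K[1,1]]);u=d.copy()
    for _ in range(20): u=d/(1+c["k1"]*(u@u))
    ray=np.array([u[0],u[1],1.]);R=np.array(c["R"]);t=np.array(c["t"])
    if z is None: s=c["range_z"][int(round(px[1])),int(round(px[0]))]
    else:
        o=-R.T@t;s=(z-o[2])/(R.T@ray)[2]
    return R.T@(ray*s-t)
E
python3 - <<'E'
from h import *
np.set_printoptions(precision=3,suppress=True)
for n in ["top","side"]:
    c=capture(n); cv2.imwrite(f"pics/{n}1.png",c["image"])
    for q in ["pad_a_top","tag_a_face","mount_a"]:
        for s in spot_in(n,q): print(n,q,round(s["conf"],2),np.round(s["xy"]),world(c,s["xy"]))
E
```

```text
pics
top pad_a_top 0.82 [182. 298.] [0.287 0.296 0.055]
top pad_a_top 0.75 [237. 214.] [0.551 0.114 0.067]
top pad_a_top 0.65 [354. 294.] [ 0.283 -0.253  0.064]
top tag_a_face 0.59 [337. 286.] [ 0.308 -0.205  0.017]
top tag_a_face 0.44 [240. 235.] [0.485 0.106 0.041]
top mount_a 0.86 [236. 225.] [0.515 0.118 0.044]
top mount_a 0.73 [341. 284.] [ 0.313 -0.219  0.011]
top mount_a 0.71 [185. 288.] [0.315 0.294 0.019]
top mount_a 0.67 [283. 218.] [ 0.54  -0.036  0.007]
top mount_a 0.61 [408. 302.] [ 0.249 -0.435  0.042]
top mount_a 0.59 [330. 201.] [ 0.587 -0.191  0.039]
side pad_a_top 0.86 [261. 321.] [0.282 0.32  0.059]
side pad_a_top 0.62 [245. 233.] [0.547 0.115 0.064]
side tag_a_face 0.77 [254. 303.] [0.35  0.278 0.036]
side mount_a 0.95 [292. 200.] [ 0.595 -0.169  0.016]
side mount_a 0.88 [259. 323.] [0.285 0.326 0.055]
side mount_a 0.8 [253. 248.] [0.515 0.113 0.022]
side mount_a 0.8 [419. 194.] [ 0.274 -0.527 -0.001]
side mount_a 0.74 [280. 223.] [ 0.544 -0.043  0.012]
side mount_a 0.41 [245. 235.] [0.542 0.119 0.065]
```

```bash
sleep 1
```

```text
(no output)
```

View pics/top1.png

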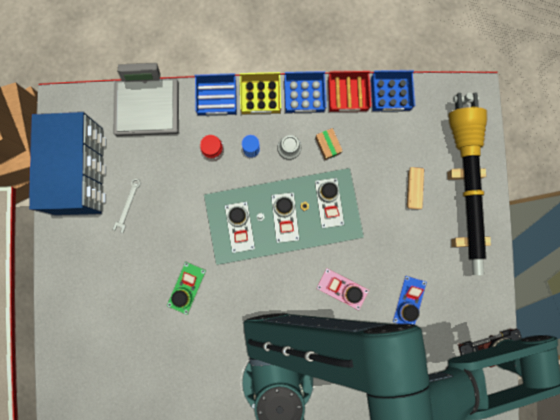

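View pics/side1.png

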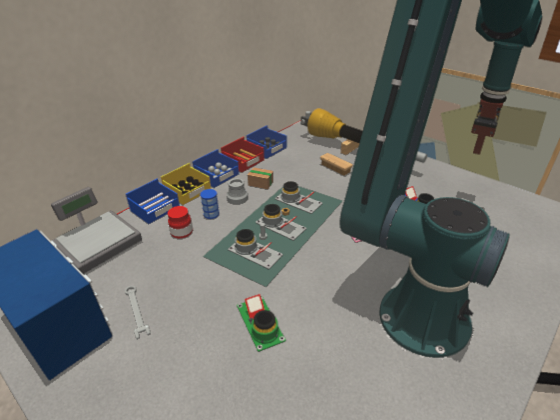

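The three mounts on the mat have their pads at top-view pixels (237,214), (284,205) and (330,190). The look-alikes are green (182,298), pink (354,294) and blue (410,312), all off the mat, so I'll leave them alone. Next I'll measure the pads and tags and check them in one crop.

```bash
python3 - <<'E'
from h import *
np.set_printoptions(precision=4,suppress=True)
c=capture("top"); im=c["image"]; hsv=cv2.cvtColor(im,cv2.COLOR_BGR2HSV)
R=np.array(c["R"]);t=np.array(c["t"]);print("cam",-R.T@t, im[(175),(350)])
vis=im.copy()
for px in [(237,214),(284,205),(330,190)]:
    x0,y0=px
    sub=lambda m:[(x,y) for y in range(y0-20,y0+45) for x in range(x0-20,x0+24) if m[y,x]]
    dark=(im.max(2)<60); 
    n,l,st,ce=cv2.connectedComponentsWithStats(dark.astype(np.uint8)); P=ce[l[y0,x0]]
    pts=np.array([np.r_[world(c,p),p] for p in sub(np.ones(dark.shape,bool))])
    top=pts[(pts[:,2]>.056)&(pts[:,2]<.072)]
    hi=top[np.linalg.norm(top[:,3:]-P,axis=1)<11]
    red=(hsv[...,1]>120)&((hsv[...,0]<8)|(hsv[...,0]>172))&(hsv[...,2]>90)
    rp=np.array(sub(red)); (rc,rs,ra)=cv2.minAreaRect(rp.astype(np.float32))
    pl=(hsv[...,1]<30)&(im.min(2)>150); pp=np.array([p for p in sub(pl)])
    pad=world(c,P,.064); tag=world(c,rc,.04)
    d=pad-tag
    print("pad",P,st[l[y0,x0]],pad,"depth",hi[:,:3].mean(0),len(hi),"tag",rc,rs,ra,tag,"dist",np.hypot(*d[:2]),"yaw",np.degrees(np.arctan2(d[1],d[0])))
crop=cv2.resize(im[165:270,200:365],None,fx=4.8,fy=4.8,interpolation=cv2.INTER_CUBIC); cv2.imwrite("pics/crop1.png",crop)
E
```

```text
cam [0.3755 0.0151 1.7538] [136 152 125]
pad [236.8778 214.9611] [230 208  15  15 180] [0.5473 0.1147 0.064 ] depth [0.5466 0.1155 0.0643] 216 tag (240.4864959716797, 235.41891479492188) (9.86393928527832, 12.658721923828125) 80.53767395019531 [0.4826 0.1059 0.04  ] dist 0.06534724764749704 yaw 7.769979303859832
pad [283.8652 204.9719] [277 198  15  15 178] [ 0.5755 -0.0375  0.064 ] depth [ 0.5748 -0.0378  0.0642] 213 tag (286.0923156738281, 225.73849487304688) (9.922779083251953, 12.899612426757812) 82.87498474121094 [ 0.51   -0.0434  0.04  ] dist 0.0657236012416529 yaw 5.1745966620408135
pad [328.9831 190.1517] [322 183  15  15 178] [ 0.6198 -0.1852  0.064 ] depth [ 0.6189 -0.1857  0.0643] 204 tag (330.91998291015625, 210.5600128173828) (9.302042961120605, 12.700867652893066) 79.69515228271484 [ 0.5557 -0.1918  0.04  ] dist 0.06446468455264832 yaw 5.829275044858178
```

View pics/crop1.png

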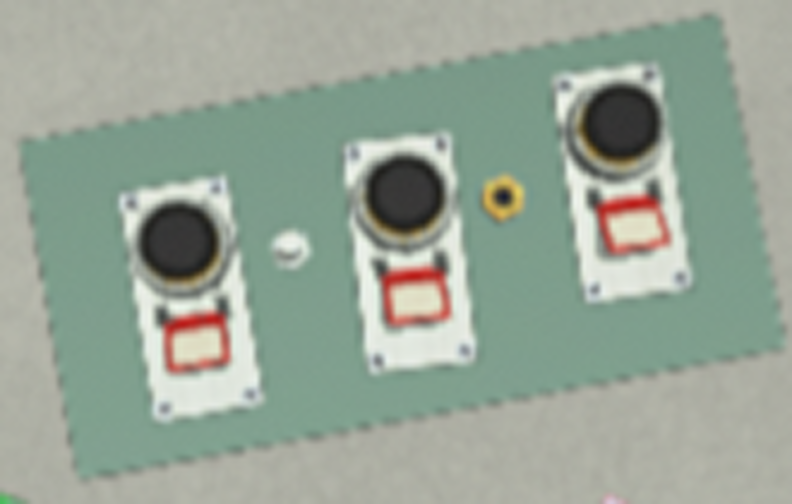

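The crop confirms three grey/white mounts on the mat with red tags standing. The bolt is at crop (290,248) and the nut at (503,197), both clear of my paths. Next I'll feel the pads, starting with the right one.

```bash
cat >> h.py <<'E'
PADS=[np.array(p) for p in [(.547,.115),(.575,-.0375),(.6193,-.1855)]]
YAW=np.radians([7.8,6,6.5])
def q(yaw): return [np.cos(yaw/2),np.sin(yaw/2),0,0]
def feel(i):
    x,y=PADS[i]; o=q(YAW[i])
    move_ptp([x,y,.10],o); servo_line([x,y,.070],rate=.08); sleep(.3)
    f0=np.mean([current_force()[2] for _ in range(3)]); D=[]
    for z in [.061,.058,.055,.053]:
        servo_line([x,y,z],rate=.02); sleep(.25)
        D.append((current_position()[2],current_force()[2]-f0)); print(i,np.round(D[-1],4),np.round(current_position()[:2],4))
    D=np.array(D); print("k N/mm",np.polyfit(D[1:,0],D[1:,1],1)[0]/1000)
    servo_line([x,y,.10],rate=.06)
E
python3 - <<'E'
from h import *
print(current_clock(),current_orientation())
move_gripper(0); print(current_finger_gap())
p=current_position(); servo_line([p[0],p[1],.24])
feel(2); print(current_clock())
E
```

```text
0.45 [ 9.93689447e-01  1.12166230e-01 -5.05981028e-07 -1.38852433e-04]
0.0005306331240732035
2 [0.0611 0.4096] [ 0.6194 -0.1855]
2 [ 0.058  -0.3125] [ 0.6193 -0.1855]
2 [0.0551 0.3429] [ 0.6194 -0.1855]
2 [0.053 0.781] [ 0.6193 -0.1855]
k N/mm -0.21920677975813938
8.775
```

The force is lower than any spring should give, so I'll check for noise and look at the pressed state.

```bash
python3 - <<'E'
from h import *
F=lambda n=8:[(sleep(.02),current_force())[1] for _ in range(n)]
f0=F(); print("free",np.mean(f0,0),np.std(f0,0))
x,y=PADS[2]
servo_line([x,y,.060],rate=.08)
for z in [.056,.052]:
    servo_line([x,y,z],rate=.03); sleep(.15); f=F(); print(current_position(),np.mean(f,0)-np.mean(f0,0))
c=capture("side"); cv2.imwrite("pics/s2.png",cv2.resize(c["image"][130:270,220:400],None,fx=4,fy=4,interpolation=cv2.INTER_CUBIC)); print(current_clock())
E
```

```text
free [-0.22025949 -0.17761834  0.04443433] [0.31889789 0.36956173 0.49728477]
[ 0.61946183 -0.18556913  0.05620471] [ 0.20460078  0.29461311 -0.14568791]
[ 0.61935141 -0.18550899  0.05204098] [ 0.2779953   0.34243099 -0.04419457]
10.7417
```

View pics/s2.png

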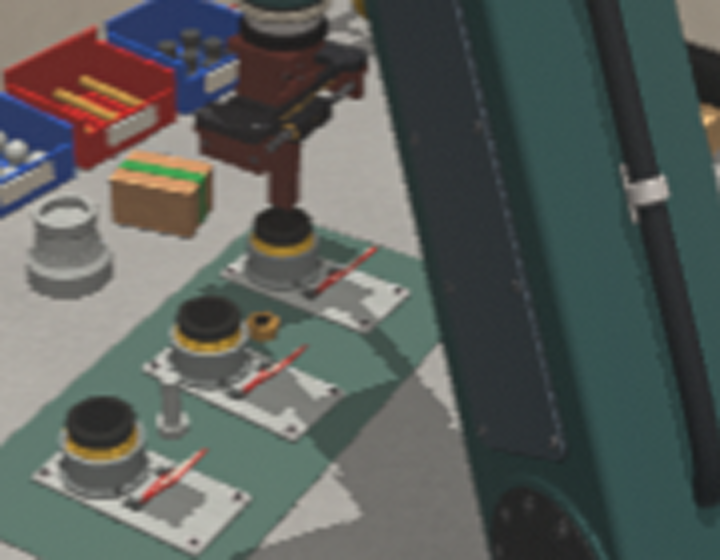

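The fingertip (285,207) appears to end just short of the right pad's top (282,222), so it probably isn't touching. I'll go down in a guarded move until contact.

```bash
python3 - <<'E'
from h import *
np.set_printoptions(precision=4,suppress=True)
c=capture("side")
for v in range(176,190):  # full-res rows; finger col 220+285/4=291
    print(v,world(c,(291,v)),c["image"][v,291])
F=lambda n=10:np.mean([(sleep(.02),current_force())[1] for _ in range(n)],0)
x,y=PADS[2]; f0=F()
print(servo_line([x,y,.040],rate=.02,contact_N=3.0),current_position(),F()-f0,current_clock())
E
```

```text
176 [ 0.6079 -0.1762  0.1094] [42 46 68]
177 [ 0.6073 -0.1755  0.1058] [40 44 66]
178 [ 0.6105 -0.1794  0.0985] [40 45 67]
179 [ 0.6086 -0.1771  0.0962] [40 45 68]
180 [ 0.6084 -0.1768  0.0922] [40 46 68]
181 [ 0.6055 -0.1735  0.0908] [42 46 68]
182 [ 0.6096 -0.1783  0.0826] [37 40 51]
183 [ 0.6253 -0.1968  0.0627] [35 36 38]
184 [ 0.6221 -0.193   0.0616] [36 38 38]
185 [ 0.6167 -0.1866  0.0627] [34 35 37]
186 [ 0.6094 -0.1781  0.0657] [35 36 38]
187 [ 0.6053 -0.1733  0.0656] [35 38 39]
188 [ 0.6041 -0.1718  0.0625] [40 43 44]
189 [ 0.5988 -0.1656  0.0637] [40 41 43]
False [ 0.6193 -0.1855  0.04  ] [0.2717 0.3342 0.4651] 11.875
```

```bash
python3 - <<'E'
from h import *
np.set_printoptions(precision=4,suppress=True)
F=lambda n=10:np.mean([(sleep(.015),current_force()[2])[1] for _ in range(n)])
f0=F(); x,y=PADS[2]
for z in [.037,.034,.031,.028,.025]:
    servo_line([x,y,z],rate=.03); sleep(.05); f=F()-f0; print(current_position()[2],f)
    if f>15: break
c=capture("side"); cv2.imwrite("pics/s3.png",cv2.resize(c["image"][130:270,220:400],None,fx=4,fy=4,interpolation=cv2.INTER_CUBIC)); print(current_clock(),current_finger_gap(),current_joint_pos())
E
```

```text
0.03700521685108204 0.04929277608881498
0.034020456731030005 0.14039954444542663
0.03108004900096882 0.7121450529732575
0.028103572871885772 1.7862300689956714
0.025086744139713624 3.0828183163688356
14.425 0.0005705655752969293 [-0.3979  0.5986  1.5603  0.      0.9824  1.0595]
```

View pics/s3.png

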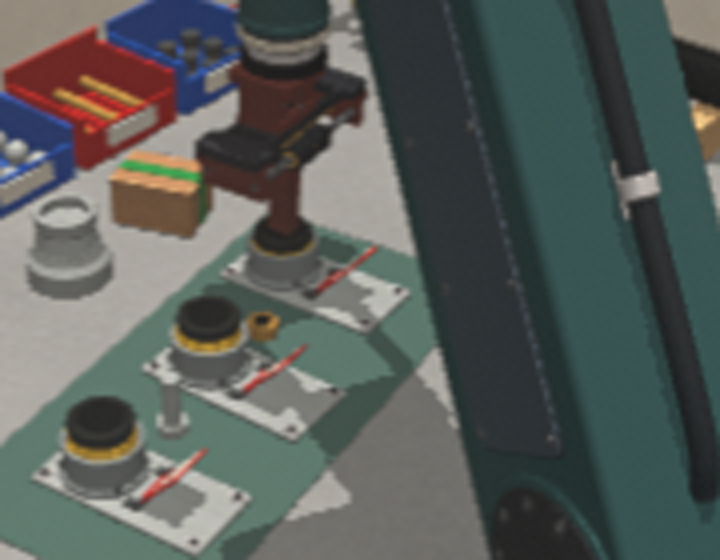

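The tips sit about 31 mm higher than the TCP reading says: contact with the pad (top at 64 mm) came at TCP ≈ 0.033. The finger is centred on the right pad and pressing it about 8 mm. I'll apply that offset, finish this pad, and feel the other two. I'll also measure how high the gripper body is above the tips.

```bash
cat >> h.py <<'E'
F=lambda n=10:np.mean([(sleep(.015),current_force()[2])[1] for _ in range(n)])
def feel(i,first=True):
    x,y=PADS[i]; o=q(YAW[i]); D=[]
    if first:
        move_ptp([x,y,.062],o); servo_line([x,y,.037],rate=.08); sleep(.2)
    for z in ([.037,.030,.026,.022] if first else [.022]):
        servo_line([x,y,z],rate=.03); sleep(.05); D.append((current_position()[2],F()))
    print(i,np.round(D,4).tolist())
    if first:
        D=np.array(D); print("k N/mm",-np.polyfit(D[1:,0],D[1:,1],1)[0]/1000)
    servo_line([x,y,.062],rate=.08)
E
python3 - <<'E'
from h import *
c=capture("side"); P=np.array([np.r_[world(c,(u,v)),u,v] for v in range(145,190) for u in range(262,315)])
a=np.hypot(P[:,0]-.617,P[:,1]+.185); m=(a>.022)&(a<.1)&(P[:,2]>.075); d=P[m]
print("low body pts",np.round(d[np.argsort(d[:,2])][:12],3))
feel(2,False); feel(1); feel(0); print(F(),current_clock())
E
```

```text
low body pts [[ 6.04e-01 -1.66e-01  1.16e-01  2.90e+02  1.76e+02]
 [ 5.99e-01 -2.66e-01  1.34e-01  3.09e+02  1.61e+02]
 [ 6.19e-01 -1.06e-01  1.34e-01  2.75e+02  1.77e+02]
 [ 6.28e-01 -1.05e-01  1.35e-01  2.73e+02  1.76e+02]
 [ 6.39e-01 -1.02e-01  1.36e-01  2.70e+02  1.75e+02]
 [ 5.82e-01 -1.09e-01  1.36e-01  2.84e+02  1.80e+02]
 [ 6.05e-01 -1.05e-01  1.36e-01  2.78e+02  1.78e+02]
 [ 5.93e-01 -1.07e-01  1.36e-01  2.81e+02  1.79e+02]
 [ 6.25e-01 -2.58e-01  1.36e-01  3.02e+02  1.59e+02]
 [ 6.06e-01 -2.63e-01  1.37e-01  3.07e+02  1.60e+02]
 [ 6.10e-01 -1.58e-01  1.38e-01  2.87e+02  1.71e+02]
 [ 6.31e-01 -2.59e-01  1.38e-01  3.01e+02  1.58e+02]]
2 [[0.022, 3.3573]]
1 [[0.0372, 0.0514], [0.0303, 3.9602], [0.0266, 8.506], [0.0231, 13.4757]]
k N/mm 1.3224294548411473
0 [[0.0372, -0.0231], [0.0301, 2.0646], [0.0262, 4.6772], [0.0223, 7.131]]
k N/mm 0.6515770419903256
0.2654224973240388 23.85
```

The stiffnesses are right 0.33 N/mm, middle 1.32 and left 0.65, so the right mount is the softest. The gripper body sits 80 mm above the tips, so it has clearance. I'll fold the right mount's tag.

```bash
python3 - <<'E'
from h import *
a=YAW[2]; p=PADS[2]-.08*np.array([np.cos(a),np.sin(a)]); o=q(a)
move_ptp([*p,.062],o); servo_line([*p,.032],rate=.08); sleep(.1)
hit=servo_line([*p,-.020],rate=.025,contact_N=10); print(hit,current_position(),F(6),current_clock())
servo_line([*p,.07],rate=.1); q0=current_joint_pos(); 
move_ptp([.45,.0,.15],o); sleep(.2)
for n,r in (("top",(165,270,200,365)),("side",(160,280,215,345))):
    c=capture(n); cv2.imwrite(f"pics/{n}5.png",cv2.resize(c["image"][r[0]:r[1],r[2]:r[3]],None,fx=4.5,fy=4.5,interpolation=cv2.INTER_CUBIC))
    if n=="side": print([np.round(world(c,(u,v)),3).tolist() for u,v in [(307,198)]])
print(current_clock())
E
```

```text
True [ 0.53757451 -0.19421883  0.02254651] 0.1837096858101043 26.4917
[[0.53, -0.17, 0.053]]
28.3333
```

View pics/side5.png

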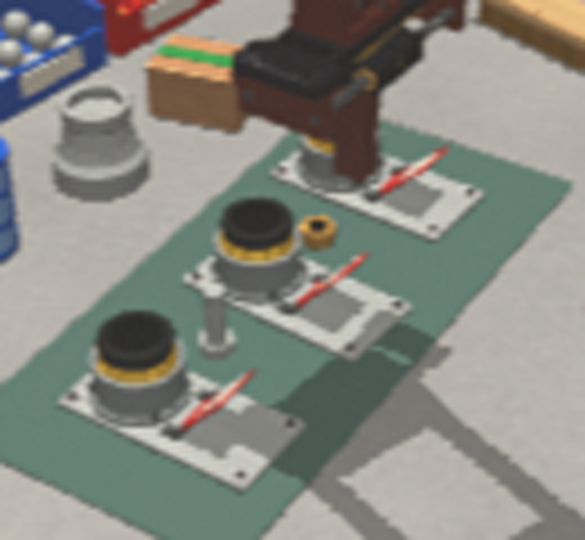

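View pics/top5.png

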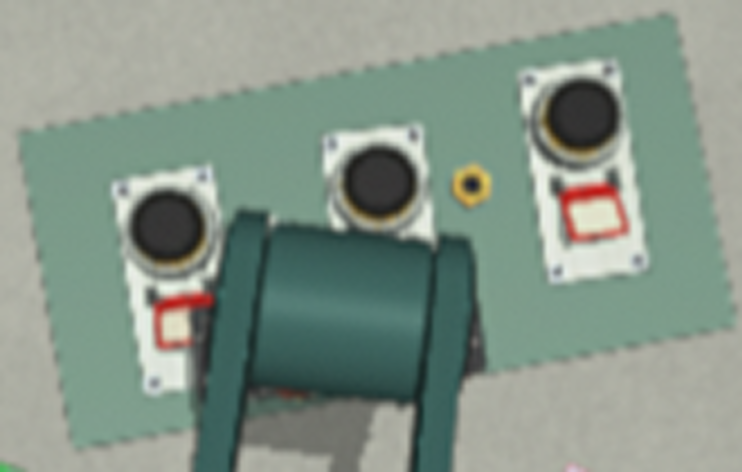

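The right tag is still standing: the guarded move stopped on a contact blip as it touched the tag's edge at tip height ≈ 0.053. No mount has shifted. I'll repeat in steps, checking the averaged force each time.

```bash
python3 - <<'E'
from h import *
a=YAW[2]; p=PADS[2]-.08*np.array([np.cos(a),np.sin(a)]); o=q(a)
move_ptp([*p,.062],o); servo_line([*p,.032],rate=.08); sleep(.1); f0=F(5)
for z in [.024,.018,.010,.002,-.006,-.011,-.014,-.016,-.017,-.018,-.019]:
    try: servo_line([*p,z],rate=.03)
    except PlanningError as e: print("plan",z,e); break
    f=F(4)-f0; print(z,np.round(current_position(),4),round(f,2))
    if f>8: break
print(current_clock())
E
```

```text
0.024 [ 0.5397 -0.1946  0.0239] -0.49
0.018 [ 0.54   -0.1945  0.0179] -0.12
0.01 [ 0.5397 -0.1944  0.0098] -0.2
0.002 [ 0.5397 -0.1945  0.0019] 0.06
-0.006 [ 0.5397 -0.1945 -0.0061] 0.11
-0.011 [ 0.5397 -0.1945 -0.0111] 0.3
-0.014 [ 0.5397 -0.1945 -0.0141] -0.54
-0.016 [ 0.54   -0.1947 -0.0157] 4.43
-0.017 [ 0.5401 -0.1947 -0.016 ] 11.98
33.65
```

The firm stop came at tip height 15 mm, exactly where a flat tag should be. I'll retract and verify.

```bash
python3 - <<'E'
from h import *
p=current_position(); servo_line([p[0],p[1],.08],rate=.12)
move_ptp([.45,.10,.20],q(YAW[2])); sleep(.3)
ims=[]
for n,r in (("side",(160,280,215,345)),("top",(165,270,200,365))):
    c=capture(n); ims.append(cv2.resize(c["image"][r[0]:r[1],r[2]:r[3]],(400,380),interpolation=cv2.INTER_CUBIC))
cv2.imwrite("pics/fin.png",np.hstack(ims)); print(current_clock())
for u,v in [(330.9,213),(330.9,216)]: print(np.round(world(c,(u,v)),4))
E
```

```text
36.2583
[ 0.5505 -0.1948  0.0115]
[ 0.5406 -0.1946  0.0103]
```

View pics/fin.png

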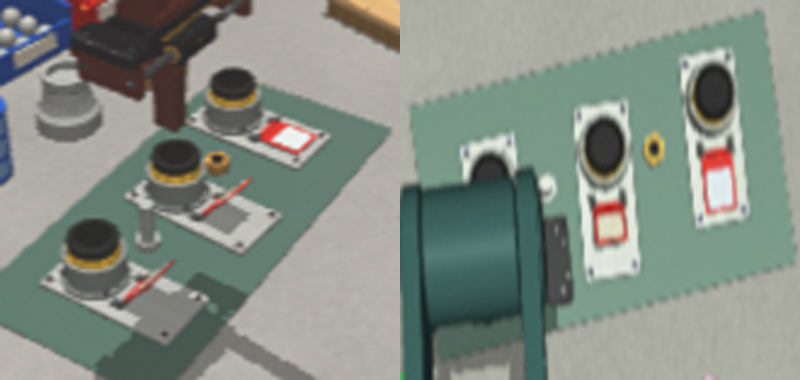

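The right tag lies flat (about (290,137) in the left view and (720,188) in the right view). The other two tags still stand, and all pads are up.

```bash
python3 -c "
from bench import *
print(close_job())"
```

```text
the job is handed in; nothing more can be done
None
```

The job is handed in: the rightmost mount as the robot sees it (y ≈ -0.19 m) felt softest at about 0.33 N/mm, against 0.65 (left) and 1.32 (middle); its red tag is flat, the other two stand, and the last pictures show no mount moved.

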